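# Cover the glue pot

## Robot

A 7-joint arm with a two-finger parallel gripper is mounted at the origin on the work surface. World frame = base frame: x ahead of the robot, y to its left, z up, the work surface at z = 0. Lengths are in m, angles in rad, forces in N, time in s.
With the tool pointing down it reaches from about 0.4 to 0.85 m from the base axis. Payload 10.4 kg.
Tool frame: the origin (TCP) lies between the finger pads; the fingertips stand manip.tcp_to_tips ahead of it and the grasp point (between the pads) lies 2 mm behind it (manip.tcp_to_tips is the distance from the TCP to the fingertips, in m); y points along the fingers, z is the direction in which the jaws open and shut, and the axes are right-handed (so a half turn about y gives the same grasp; the last joint's range is limited). The gripper opens to 85 mm and grips with 20 to 120 N. Pads are 22 mm wide; open, the fingers measure 114 mm over their backs; the gripper's body (76 mm by 85 mm) begins 54 mm behind the grasp point. The pads swing forward as they close: fully open they stand 13 mm farther back than shut.
Start: joints at [1.21, 0.332, -0.065, 1.46, 0.022, 1.35, -0.088], TCP at [0.207, -0.59, 0.248] pointing down, gripper open.
Joint ranges: [-2.6, 2.6], [-0.5, 2.12], [-1.47, 1.34], [0.16, 2.42], [-1.27, 4.41], [0.06, 2.06], [-2.6, 2.6]. Speed limits (rad/s): [2.22, 2.22, 2.79, 2.79, 3.14, 3.14, 3.14].

## Interface

Orientations are given as a unit quaternion [x, y, z, w].
In Python, from workcell import manip gives the robot as it stands. The module is installed in compiled form; this text tells all that it offers.
- The arm moves only by the tool move_arm, never from a script. Its argument "increments" is a list of rows, each an object with "offset": the shift along the tool's x, y, z in m, a list of three; "yaw": the turn about the tool's y in degrees; "jaw": the closure in counts, from 0 (fully open) to 255 (shut). In form: [{"offset": [tx, ty, tz], "yaw": yaw, "jaw": jaw}, ...]. A call has 1 to 10 rows; each row is the pose to reach, as a shift and turn from the pose measured when the call began, along the tool's axes at that moment; what a row does not reach only later rows make up. A row lasts 1/12 s, in which the tool goes at most 41.7 mm and 7.16 degrees, less where a joint would pass 70% of its speed; a pose out of reach is approached as far as the arm can. A call with a gripper value outside its range is refused whole. The fingers move at their own pace and stop on an object; "squeeze" is the grip in N (left out, the last holds). Time passes only in rows, so rows that repeat a pose let the fingers close. It gives the time, the measured TCP pose, the force and the opening at its end, in the units of the state.
- manip.get_obs(): the state, without advancing time (a new reading comes with each control period).
- manip.camera(name): name is "side" or "top" or "wrist"; returns a dict with "pixels" (480x640x3 uint8, red, green, blue), "depth" (480x640 float32, m along the optical axis (not along the pixel's ray), 0 where there is no reading), "intrinsics" (3x3 intrinsics, pixels), "R" (3x3) and "t" (3): a world point X has camera coordinates R X + t; the wrist camera has in their place "mount" (4x4, takes a point from camera to tool coordinates, whose origin is the TCP and whose axes are the tool frame's). Camera axes: x right, y down, z forward; pixel columns grow to the right and rows downward; lengths in m; the calibration is good to about 2 mm. A picture is of the moment at which its call begins: read the wrist's pose just before it.
- manip.hand_in(): hands the job in, once; it reports no verdict.
Trained networks look in a picture, given as the dict that the camera call returned (one of the last four; its "shot" number tells which), for a name from the list of things; names that differ only in an ending like _2 or _b are one class to them, and where a whole thing is asked for, a point or a joint stands for the part that bears it (a point fixed in the world has none). Each returns a list of dicts, best first, with "confidence" (0 to 1); they miss things now and then, are a little off and sometimes report something else, mostly with a low value. They report only what shows in the picture. A call takes as long as a camera call. They do not tell look-alikes from the thing itself.
- manip.recognise(picture, query): "bbox" ([left, top, right, bottom] in pixels, round what is visible of it).
- manip.spot_point(picture, query): "centre" ([column, row] in pixels: a listed point, or the origin of a listed thing).
The state is a dict: "clock": time; "joint_pos": joint angles; "joint_velocities": joint speeds; "tau": joint torques, N m; "position": TCP position; "ee_rot": TCP orientation; "ft_force": force on the tool from outside, world axes, zero at the start; "torque": the same for the moment, N m; "grip_width": opening from 0.0 (shut) to 1.0 (fully open).
Only numpy, scipy, OpenCV 4.12 (cv2) and the standard library are available. Lean on these libraries where they do the work, as an engineer would, in place of code of your own. Each camera call takes 0.05 s, during which the arm holds its last target. There are 200 camera calls.

## Task

The luthier is done gluing: put the large steel lid on the empty steel glue pot so that it sits fully home and level on the rim. Set it down, do not drop it, leave the pot standing where it is, and leave the open green tin and its small green lid where they are.

Things in the scene. Friction and masses are not known exactly. Their poses are not given: they have to be found in the camera images.
- lid: Large bare steel lid with a pale wooden knob, lying knob up on the bench, loose, about 0.3 kg. From below: a plug 82 mm in diameter and 12 mm deep (chamfered foot), a flange 128 mm in diameter and 5 mm thick (12 to 17 mm above the origin), and on its centre a round knob 26 mm in diameter, from 17 to 51 mm above the origin. Origin: centre of the plug's underside; z up through the knob.
- pot: Bare steel glue pot, empty, open at the top, loose on the bench, about 0.9 kg. Outer diameter 108 mm, inner 102 mm, 80 mm high, two small brass ears on its sides (along its y, reaching 74 mm from its axis, 54 mm up). Origin: centre of its underside; z up. With the lid home, the plug is inside the mouth (10 mm of play all round), the flange rests on the rim and the lid's origin is 68 mm above the pot's origin.
- tin: Bystander: green tin with a few dark wooden pegs in it, open, 72 mm in diameter, 60 mm high, loose. Origin: centre of its underside; z up.
- small_lid: Bystander: the tin's green lid, flange 84 mm in diameter, with the same pale wooden knob (26 mm in diameter, top 51 mm above the bench), lying on the bench, loose. Origin: centre of its underside; z up.
Mind the look-alikes: they are no part of the job. Leave any red look-alike of the lid alone. Leave any red look-alike of the pot alone.

How it is judged:
At the end, for the whole second after the job is handed in: The steel lid rests, released, on the steel pot: centred within 13 mm, its origin 68 mm (within 5 mm) above the pot's, level within 10 degrees; the pot stands upright within 40 mm of where it was, the tin and the small lid are within 30 mm of where they were, and lid and pot are at rest (horizontal distance between lid and pot below 0.013 m and z of lid in the frame of pot between 0.063 and 0.073 m and angle between lid's own z axis and vertical below 0.17 rad and angle between pot's own z axis and vertical below 0.1 rad and distance of pot from where it was at the start of the episode below 0.04 m and distance of each of tin, small_lid from where it was at the start of the episode below 0.03 m and linear speed of each of lid, pot below 0.03 m/s); the robot touches nothing.
It fails at once if the steel lid is dropped (falls faster than 0.6 m/s out of the fingers, a free fall of about 18 mm) (linear speed of lid above 0.6 m/s and contact force between the fingers and lid below 0.05 N).
It also fails if it takes over 38 s, if anything falls off the work surface, if the arm or the gripper's body presses on something with over 40 N, if the wrist force passes 120 N, or if a joint passes its speed limit or range.

## Working session

There is one attempt and no reset: what is moved stays moved. The work goes in short steps, Python scripts to look and compute and a tool call to move; the robot and the scene stay as the last step left them, time stands still between calls to the robot, and variables do not carry over. Pictures are saved under pics/ and viewed, about 8 in all and at most 12, crops included, and the job is handed in when it is done.

Besides the shell and the picture viewer there is one more tool, called after "Emit:" by a JSON object that holds its "method" and its "body". move_arm: Moves the arm, as the interface text tells. Its arguments: {"type":"object","properties":{"increments":{"type":"array","items":{"type":"object","properties":{"offset":{"type":"array","items":{"type":"number"}},"yaw":{"type":"number"},"jaw":{"type":"number"}}}},"squeeze":{"type":"number"}},"required":["increments"]}

```bash
mkdir -p pics; cat > h.py <<'E'
import numpy as np,cv2
from workcell import manip
from scipy.spatial.transform import Rotation as Ro
def save(p,n): cv2.imwrite('pics/'+n,p['pixels'][:,:,::-1])
def cloud(p,obs=None):
    d=p['depth'];K=p['intrinsics'];v,u=np.mgrid[:480,:640]
    c=np.stack([(u-K[0,2])/K[0,0]*d,(v-K[1,2])/K[1,1]*d,d],-1)
    if 'mount' in p:
        M=np.array(p['mount']);c=c@M[:3,:3].T+M[:3,3]
        return c@Ro.from_quat(obs['ee_rot']).as_matrix().T+np.array(obs['position'])
    return (c-np.array(p['t']))@np.array(p['R'])
E
python3 - <<'E'
from h import *
o=manip.get_obs();print({k:np.round(v,3) for k,v in o.items()},manip.tcp_to_tips)
print(Ro.from_quat(o['ee_rot']).as_matrix().round(3))
t=manip.camera('top');s=manip.camera('side')
save(t,'top1.png')
both=np.hstack([t['pixels'],s['pixels']])[:,:,::-1]
for n,p in(('top',t),('side',s)):
    np.savez(n+'.npz',**{k:np.array(v) for k,v in p.items()})
    W=cloud(p)
    for q in('lid','pot','tin','small_lid'):
        for r in manip.spot_point(p,q):
            c,w=r['centre']; print(n,q,np.round(r['centre']),round(r['confidence'],2),W[int(w),int(c)].round(3))
cv2.imwrite('pics/side1.png',s['pixels'][:,:,::-1])
E
```

```text
{'clock': np.float64(0.0), 'joint_pos': array([ 1.21 ,  0.333, -0.065,  1.461,  0.022,  1.35 , -0.089]), 'joint_velocities': array([-0.001,  0.   , -0.001,  0.001, -0.   , -0.001,  0.001]), 'tau': array([ 0.0000e+00, -6.2544e+01,  4.9000e-02, -3.9161e+01,  1.6000e-02,
        1.0000e-02,  0.0000e+00]), 'position': array([ 0.207, -0.589,  0.248]), 'ee_rot': array([-0.119,  0.698, -0.697,  0.119]), 'ft_force': array([ 0.753,  0.173, -0.168]), 'torque': array([-0.019, -0.009,  0.001]), 'grip_width': np.float64(0.997)} 0.017
[[-0.944 -0.001  0.331]
 [-0.331  0.001 -0.943]
 [ 0.    -1.    -0.001]]
top lid [311. 336.] 0.95 [0.458 0.026 0.043]
top lid [211. 350.] 0.8 [0.433 0.192 0.034]
top pot [227. 241.] 0.95 [0.613 0.172 0.005]
top pot [216. 133.] 0.79 [0.801 0.193 0.005]
top tin [390. 217.] 0.77 [ 0.654 -0.106  0.002]
top small_lid [397. 337.] 0.83 [ 0.459 -0.112  0.041]
side lid [228. 248.] 0.9 [0.452 0.014 0.017]
side lid [214. 184.] 0.75 [0.429 0.181 0.017]
side pot [398. 164.] 0.65 [0.786 0.144 0.057]
side pot [312. 182.] 0.6 [0.617 0.121 0.054]
side tin [313. 181.] 0.6 [0.62  0.125 0.053]
side tin [351. 297.] 0.58 [ 0.643 -0.142  0.06 ]
side small_lid [229. 323.] 0.78 [ 0.454 -0.133  0.016]
```

View pics/top1.png

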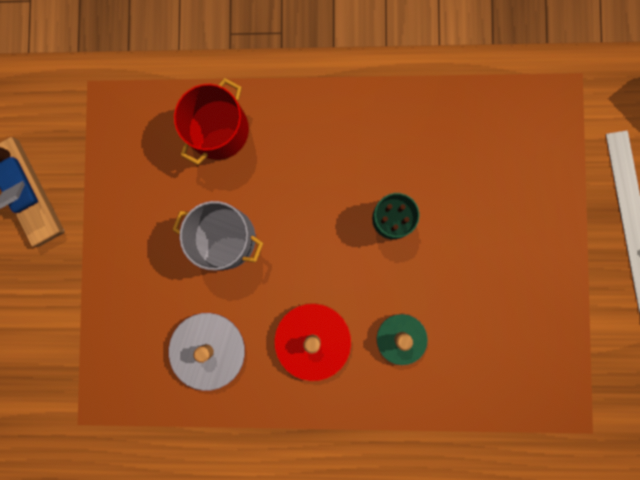

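View pics/side1.png

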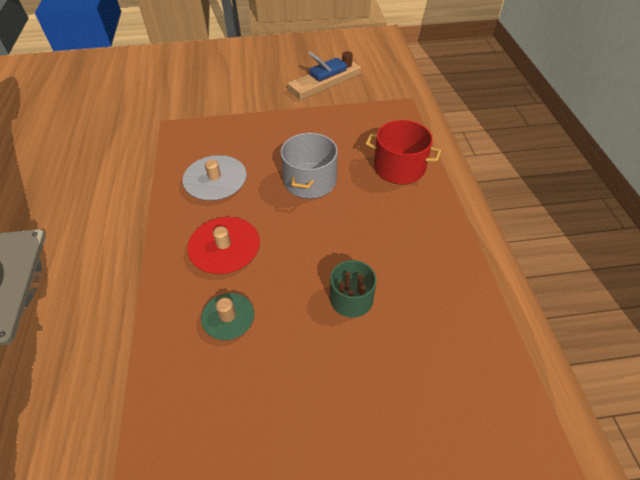

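The top view shows the steel lid at (206,352), its red look-alike at (312,342) and the small green lid at (402,340). The steel pot is at (217,236), the red pot at (211,121) and the green tin at (396,216). 
- **Could be taken for the lid:** steel (206,352), red (312,342), green (402,340). I choose the steel one.
- **Could be taken for the pot:** steel (217,236), red (211,121), tin (396,216). I choose the steel one.

Next I'll measure both and check the choice in one crop.

```bash
cat >> h.py <<'E'
def circ(W,m):
    # circle fit to the outline of mask m, in world xy
    P=W[m][:,:2].astype(np.float32)
    (c,r)=cv2.minEnclosingCircle(P); return np.round(c,4),round(r,4),len(P)
E
python3 - <<'E'
from h import *
t=np.load('top.npz');W=cloud(t)
hsv=cv2.cvtColor(t['pixels'],cv2.COLOR_RGB2HSV)
v,u=np.mgrid[:480,:640]
def box(a,b,c,d):return (u>a)&(u<c)&(v>b)&(v<d)
lb=box(160,305,255,400);z=W[...,2]
print('flange',circ(W,lb&(z>.011)&(z<.024)&(hsv[...,1]<90)))
print('knob top',W[lb&(z>.045)].mean(0),lb[lb&(z>.045)].sum())
pb=box(165,190,270,280)
m=pb&(z>.074)&(z<.09)
print('rim',circ(W,m),np.median(z[m]))
cv2.imwrite('pics/crop.png',cv2.resize(t['pixels'][190:410,150:440,::-1],None,fx=2.6,fy=2.6))
E
```

```text
flange (array([0.4283, 0.2032]), 0.0647, 4271)
knob top [0.44872958 0.17087494 0.16372973] 241
rim (array([0.619 , 0.1774]), 0.0543, 503) 0.07873441608038989
```

View pics/crop.png

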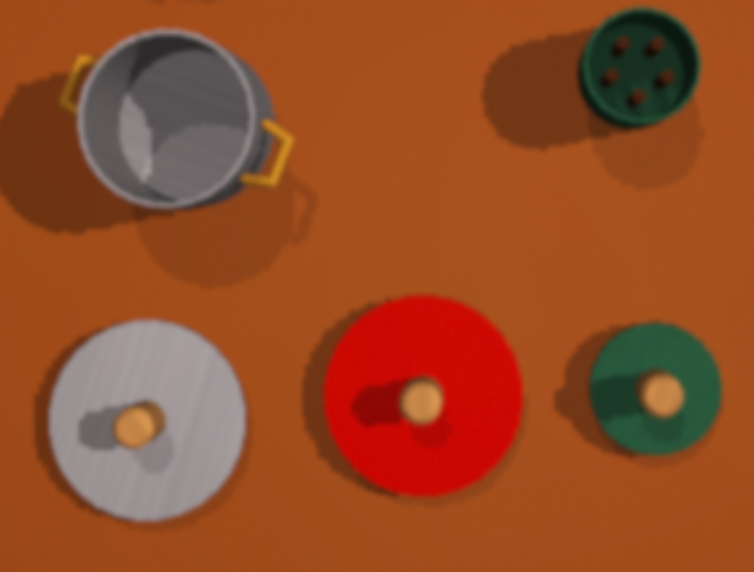

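The crop confirms the bare steel lid (lower left) and the bare steel pot (upper left). I'll move above the lid, swinging around the base.

Emit:
{"method": "move_arm", "body": {"increments": [{"offset":[-0.36,0,-0.19],"yaw":0,"jaw":0},{"offset":[-0.36,0,-0.19],"yaw":0,"jaw":0},{"offset":[-0.36,0,-0.19],"yaw":0,"jaw":0},{"offset":[-0.36,0,-0.19],"yaw":0,"jaw":0},{"offset":[-0.36,0,-0.19],"yaw":0,"jaw":0},{"offset":[-0.36,0,-0.19],"yaw":0,"jaw":0},{"offset":[-0.36,0,-0.19],"yaw":0,"jaw":0},{"offset":[-0.36,0,-0.19],"yaw":0,"jaw":0},{"offset":[-0.36,0,-0.19],"yaw":0,"jaw":0},{"offset":[-0.36,0,-0.19],"yaw":0,"jaw":0}]}}

```text
clock: 1.33
position: [0.486, -0.2878, 0.2487]
ee_rot: [-0.119, 0.697, -0.697, 0.12]
ft_force: [0.8, 0.2, 0.1]
grip_width: 1.002
```

```bash
cat > go.py <<'E'
import sys
from h import *
o=manip.get_obs();R=Ro.from_quat(o['ee_rot']).as_matrix()
print(round(float(o['clock']),2),np.round(o['position'],4),'j',np.round(o['joint_pos'],2),'F',np.round(o['ft_force'],1),'g',o['grip_width'])
if len(sys.argv)>3: print('offset',(R.T@(np.array(sys.argv[1:4],float)-o['position'])).round(4))
E
python3 go.py 0.428 0.203 0.21
```

```text
1.33 [ 0.486  -0.2878  0.2487] j [ 0.74  0.22 -0.33  1.61  0.07  1.32 -0.83] F [0.8 0.2 0.1] g 1.0015781454626074
offset [-0.1091  0.0388 -0.482 ]
```

Emit:
{"method": "move_arm", "body": {"increments": [{"offset":[-0.109,0.039,-0.482],"yaw":-30,"jaw":0},{"offset":[-0.109,0.039,-0.482],"yaw":-30,"jaw":0},{"offset":[-0.109,0.039,-0.482],"yaw":-30,"jaw":0},{"offset":[-0.109,0.039,-0.482],"yaw":-30,"jaw":0},{"offset":[-0.109,0.039,-0.482],"yaw":-30,"jaw":0},{"offset":[-0.109,0.039,-0.482],"yaw":-30,"jaw":0},{"offset":[-0.109,0.039,-0.482],"yaw":-30,"jaw":0},{"offset":[-0.109,0.039,-0.482],"yaw":-30,"jaw":0},{"offset":[-0.109,0.039,-0.482],"yaw":-30,"jaw":0},{"offset":[-0.109,0.039,-0.482],"yaw":-30,"jaw":0}]}}

```text
clock: 2.17
position: [0.4365, 0.1235, 0.2164]
ee_rot: [0.295, -0.642, 0.643, -0.297]
ft_force: [1.7, -0.4, -0.5]
grip_width: 0.994
```

```bash
python3 go.py 0.428 0.203 0.21
```

```text
2.17 [0.4365 0.1235 0.2164] j [ 0.38  0.01 -0.75  1.9   0.01  1.23 -1.08] F [ 1.7 -0.4 -0.5] g 0.9941917788775242
offset [-0.0549  0.0064 -0.0581]
```

Emit:
{"method": "move_arm", "body": {"increments": [{"offset":[-0.055,0.006,-0.058],"yaw":0,"jaw":0},{"offset":[-0.055,0.006,-0.058],"yaw":0,"jaw":0},{"offset":[-0.055,0.006,-0.058],"yaw":0,"jaw":0},{"offset":[-0.055,0.006,-0.058],"yaw":0,"jaw":0}]}}

```text
clock: 2.5
position: [0.4273, 0.2053, 0.2104]
ee_rot: [0.297, -0.641, 0.642, -0.298]
ft_force: [0.4, -1.4, -0.7]
grip_width: 0.997
```

```bash
cat > look.py <<'E'
import sys
from h import *
o=manip.get_obs();p=manip.camera('wrist');W=cloud(p,o);z=W[...,2];save(p,sys.argv[1])
print(o['position'],'depth valid',(p['depth']>0).mean())
sat=cv2.cvtColor(p['pixels'],cv2.COLOR_RGB2HSV)[...,1]
near=np.hypot(W[...,0]-.428,W[...,1]-.203)<.09
ok=(p['depth']>0)&near
k=ok&(z>.045)&(z<.057); f=ok&(z>.011)&(z<.023)&(sat<90)
if k.any(): print('knob',circ(W,k),np.median(W[k],0))
if f.any(): print('flange',circ(W,f),np.median(z[f]))
E
python3 look.py w1.png;python3 go.py .428 .203 .04
```

```text
[0.42731327 0.2053285  0.21038759] depth valid 0.9960611979166667
knob (array([0.4296, 0.2032]), 0.013, 779) [0.43031888 0.20414811 0.05173462]
flange (array([0.4296, 0.2032]), 0.064, 14559) 0.018221875010847238
2.55 [0.4279 0.2034 0.2103] j [ 0.27  0.09 -0.84  1.86  0.07  1.22 -1.29] F [-0.1  0.9  0. ] g 1.0011390612050857
offset [ 0.0005  0.1703 -0.    ]
```

View pics/w1.png

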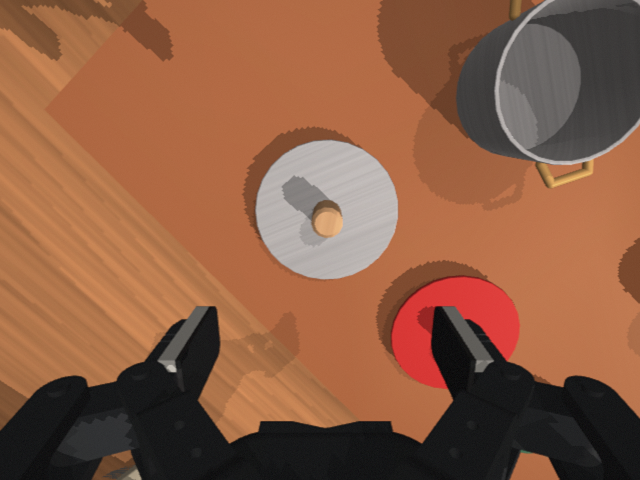

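The wrist view shows the steel lid at (327,210) with its knob at (327,221). It agrees with the top view to about 1.5 mm. I'll descend over the knob.

Emit:
{"method": "move_arm", "body": {"increments": [{"offset":[0,0.04,0],"yaw":0,"jaw":0},{"offset":[0,0.08,0],"yaw":0,"jaw":0},{"offset":[0,0.12,0],"yaw":0,"jaw":0},{"offset":[0,0.15,0],"yaw":0,"jaw":0},{"offset":[0,0.165,0],"yaw":0,"jaw":0},{"offset":[0,0.17,0],"yaw":0,"jaw":0},{"offset":[0,0.17,0],"yaw":0,"jaw":0},{"offset":[0,0.17,0],"yaw":0,"jaw":0}]}}

```text
clock: 3.22
position: [0.4292, 0.2029, 0.0412]
ee_rot: [0.295, -0.642, 0.643, -0.297]
ft_force: [0.4, -0.2, -0.4]
grip_width: 1.002
```

```bash
python3 go.py .4292 .2032 .039
```

```text
3.22 [0.4292 0.2029 0.0412] j [ 0.17  0.34 -0.78  2.03  0.31  0.89 -1.49] F [ 0.4 -0.2 -0.4] g 1.0021264981054148
offset [-0.0002  0.0022 -0.0002]
```

Emit:
{"method": "move_arm", "body": {"increments": [{"offset":[0,0.002,0],"yaw":0,"jaw":100},{"offset":[0,0.002,0],"yaw":0,"jaw":255},{"offset":[0,0.002,0],"yaw":0,"jaw":255},{"offset":[0,0.002,0],"yaw":0,"jaw":255},{"offset":[0,0.002,0],"yaw":0,"jaw":255},{"offset":[0,0.002,0],"yaw":0,"jaw":255},{"offset":[0,0.002,0],"yaw":0,"jaw":255},{"offset":[0,0.002,0],"yaw":0,"jaw":255},{"offset":[0,0.002,0],"yaw":0,"jaw":255},{"offset":[0,0.002,0],"yaw":0,"jaw":255}], "squeeze": 60}}

```text
clock: 4.05
position: [0.4295, 0.2031, 0.0399]
ee_rot: [0.295, -0.641, 0.643, -0.297]
ft_force: [-2.5, -1.6, 8.7]
grip_width: 0.286
```

Emit:
{"method": "move_arm", "body": {"increments": [{"offset":[0,-0.003,0],"yaw":0,"jaw":255},{"offset":[0,-0.01,0],"yaw":0,"jaw":255},{"offset":[0,-0.025,0],"yaw":0,"jaw":255},{"offset":[0,-0.045,0],"yaw":0,"jaw":255},{"offset":[0,-0.07,0],"yaw":0,"jaw":255},{"offset":[0,-0.095,0],"yaw":0,"jaw":255},{"offset":[0,-0.12,0],"yaw":0,"jaw":255},{"offset":[0,-0.13,0],"yaw":0,"jaw":255},{"offset":[0,-0.13,0],"yaw":0,"jaw":255},{"offset":[0,-0.13,0],"yaw":0,"jaw":255}]}}

```text
clock: 4.88
position: [0.4288, 0.2028, 0.1694]
ee_rot: [0.295, -0.641, 0.643, -0.297]
ft_force: [-0.2, 0.0, -3.2]
grip_width: 0.283
```

```bash
python3 go.py .619 .177 .17
python3 - <<'E'
from h import *
s=manip.camera('side');save(s,'s2.png')
cv2.imwrite('pics/s2.png',cv2.resize(s['pixels'][60:260,130:450,::-1],None,fx=2.4,fy=2.4))
E
```

```text
4.88 [0.4288 0.2028 0.1694] j [ 0.27  0.14 -0.85  1.91  0.12  1.14 -1.33] F [-0.2  0.  -3.2] g 0.28328139466951757
offset [-1.039e-01  1.000e-04  1.613e-01]
```

View pics/s2.png

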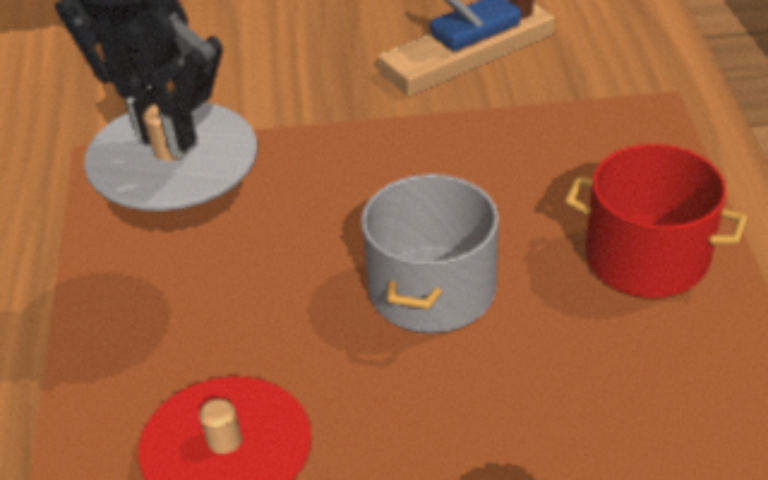

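The lid is gripped and hangs level at crop pixel (170,155), with the wrist reading 3.2 N. Next I carry it over the steel pot.

Emit:
{"method": "move_arm", "body": {"increments": [{"offset":[-0.01,0,0.016],"yaw":0,"jaw":255},{"offset":[-0.025,0,0.039],"yaw":0,"jaw":255},{"offset":[-0.04,0,0.062],"yaw":0,"jaw":255},{"offset":[-0.055,0,0.085],"yaw":0,"jaw":255},{"offset":[-0.07,0,0.109],"yaw":0,"jaw":255},{"offset":[-0.085,0,0.132],"yaw":0,"jaw":255},{"offset":[-0.096,0,0.149],"yaw":0,"jaw":255},{"offset":[-0.104,0,0.161],"yaw":0,"jaw":255},{"offset":[-0.104,0,0.161],"yaw":0,"jaw":255},{"offset":[-0.104,0,0.161],"yaw":0,"jaw":255}]}}

```text
clock: 5.77
position: [0.6176, 0.177, 0.1664]
ee_rot: [0.297, -0.642, 0.642, -0.295]
ft_force: [-0.5, -0.6, -4.1]
grip_width: 0.283
```

```bash
python3 - <<'E'
from h import *
o=manip.get_obs();t=manip.camera('top');s=manip.camera('side')
v,u=np.mgrid[:480,:640]
for n,p in(('top',t),('side',s)):
    W=cloud(p);z=W[...,2];sat=cv2.cvtColor(p['pixels'],cv2.COLOR_RGB2HSV)[...,1]
    m=(np.hypot(W[...,0]-.619,W[...,1]-.177)<.09)&(z>.135)&(z<.158)&(sat<60)&(p['pixels'].mean(2)>95)
    if m.sum()<30: print(n,m.sum());continue
    A=np.c_[W[m][:,:2],np.ones(m.sum())];c=np.linalg.lstsq(A,z[m],rcond=None)[0]
    print(n,circ(W,m),'plane slope',c[:2].round(3),'z',np.median(z[m]))
E
python3 go.py .619 .177 .109
python3 -c "
import cv2
from h import *
s=manip.camera('side')
cv2.imwrite('pics/s3.png',cv2.resize(s['pixels'][40:240,200:440,::-1],None,fx=3,fy=3))"
```

```text
top (array([0.6175, 0.1751]), 0.0634, 2779) plane slope [-0.004 -0.001] z 0.14288647720483985
side (array([0.6169, 0.176 ]), 0.0647, 1957) plane slope [-0.002  0.004] z 0.1439272492467673
5.87 [0.617  0.1776 0.1677] j [ 0.18  0.52 -0.72  1.48  0.35  1.27 -1.29] F [ 0.4  0.6 -3.3] g 0.2802430309792697
offset [-0.0009  0.0587  0.0018]
```

View pics/s3.png

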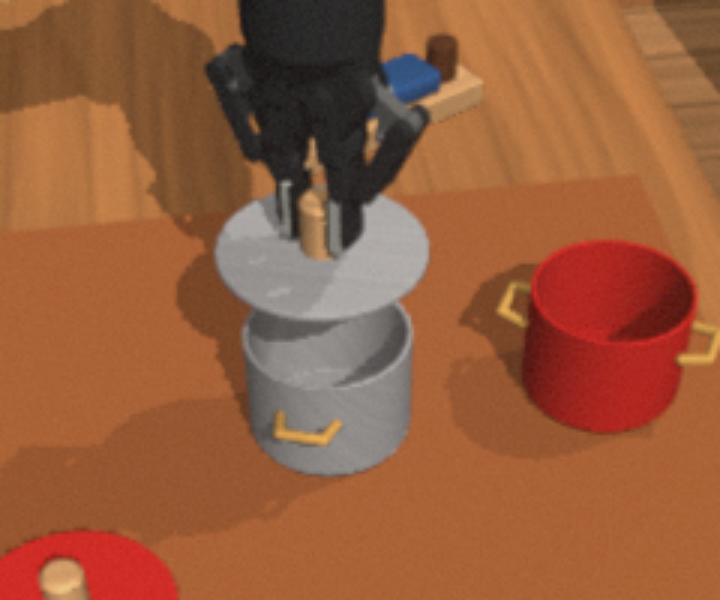

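The lid is level and about 2 mm off the pot axis, just above the mouth at (330,340) in the crop. I'll lower it now, slowly at the end.

Emit:
{"method": "move_arm", "body": {"increments": [{"offset":[-0.002,0.01,0.001],"yaw":0,"jaw":255},{"offset":[-0.002,0.022,0.001],"yaw":0,"jaw":255},{"offset":[-0.002,0.034,0.001],"yaw":0,"jaw":255},{"offset":[-0.002,0.043,0.001],"yaw":0,"jaw":255},{"offset":[-0.002,0.049,0.001],"yaw":0,"jaw":255},{"offset":[-0.002,0.053,0.001],"yaw":0,"jaw":255},{"offset":[-0.002,0.056,0.001],"yaw":0,"jaw":255},{"offset":[-0.002,0.057,0.001],"yaw":0,"jaw":255},{"offset":[-0.002,0.058,0.001],"yaw":0,"jaw":255},{"offset":[-0.002,0.058,0.001],"yaw":0,"jaw":255}]}}

```text
clock: 6.75
position: [0.6195, 0.1784, 0.1105]
ee_rot: [0.296, -0.641, 0.643, -0.297]
ft_force: [-0.2, -0.4, -2.9]
grip_width: 0.281
```

Still carrying the full weight, so there is no contact yet. I'll feel for the rim.

Emit:
{"method": "move_arm", "body": {"increments": [{"offset":[0,0.001,0],"yaw":0,"jaw":255},{"offset":[0,0.002,0],"yaw":0,"jaw":255},{"offset":[0,0.003,0],"yaw":0,"jaw":255},{"offset":[0,0.003,0],"yaw":0,"jaw":255}]}}

```text
clock: 7.08
position: [0.6197, 0.1785, 0.1081]
ee_rot: [0.296, -0.641, 0.643, -0.297]
ft_force: [-2.3, -0.8, 1.8]
grip_width: 0.286
```

Contact: the wrist force went from −2.9 to +1.8 N at z 0.108, where the rim is expected. Releasing gently.

Emit:
{"method": "move_arm", "body": {"increments": [{"offset":[0,0.0,0],"yaw":0,"jaw":150},{"offset":[0,0,0],"yaw":0,"jaw":120},{"offset":[0,0,0],"yaw":0,"jaw":80},{"offset":[0,0,0],"yaw":0,"jaw":0},{"offset":[0,0,0],"yaw":0,"jaw":0},{"offset":[0,0,0],"yaw":0,"jaw":0},{"offset":[0,0,0],"yaw":0,"jaw":0},{"offset":[0,0,0],"yaw":0,"jaw":0}]}}

```text
clock: 7.75
position: [0.6196, 0.1785, 0.108]
ee_rot: [0.296, -0.641, 0.643, -0.297]
ft_force: [0.3, -0.4, 0.5]
grip_width: 0.998
```

Emit:
{"method": "move_arm", "body": {"increments": [{"offset":[0,-0.02,0],"yaw":0,"jaw":0},{"offset":[0,-0.05,0],"yaw":0,"jaw":0},{"offset":[0,-0.09,0],"yaw":0,"jaw":0},{"offset":[0.03,-0.12,-0.03],"yaw":0,"jaw":0},{"offset":[0.06,-0.14,-0.06],"yaw":0,"jaw":0},{"offset":[0.08,-0.15,-0.1],"yaw":0,"jaw":0},{"offset":[0.1,-0.15,-0.13],"yaw":0,"jaw":0},{"offset":[0.1,-0.15,-0.16],"yaw":0,"jaw":0},{"offset":[0.1,-0.15,-0.16],"yaw":0,"jaw":0},{"offset":[0.1,-0.15,-0.16],"yaw":0,"jaw":0}]}}

```text
clock: 8.58
position: [0.4315, 0.2074, 0.2585]
ee_rot: [0.296, -0.64, 0.643, -0.298]
ft_force: [1.0, -0.6, -0.2]
grip_width: 0.998
```

```bash
python3 go.py; python3 - <<'E'
from h import *
t=manip.camera('top');s=manip.camera('side')
for n,p in(('top',t),('side',s)):
    W=cloud(p);z=W[...,2];sat=cv2.cvtColor(p['pixels'],cv2.COLOR_RGB2HSV)[...,1]
    m=(np.hypot(W[...,0]-.619,W[...,1]-.177)<.09)&(z>.077)&(z<.095)&(sat<60)
    A=np.c_[W[m][:,:2],np.ones(m.sum())];c=np.linalg.lstsq(A,z[m],rcond=None)[0]
    print(n,circ(W,m),'slope',c[:2].round(3),'z',np.median(z[m]))
cv2.imwrite('pics/end.png',np.vstack([cv2.resize(p['pixels'][a:a+250,b:b+330,::-1],(396,300)) for p,a,b in((t,180,150),(s,100,140))]))
E
```

```text
8.58 [0.4315 0.2074 0.2585] j [ 0.31  0.06 -0.87  1.78  0.05  1.32 -1.28] F [ 1.  -0.6 -0.2] g 0.9983621698373718
top (array([0.6193, 0.1769]), 0.0639, 4793) slope [-0.001 -0.002] z 0.08439708640453086
side (array([0.6214, 0.1777]), 0.0655, 2103) slope [0.001 0.004] z 0.08500482287448799
```

View pics/end.png

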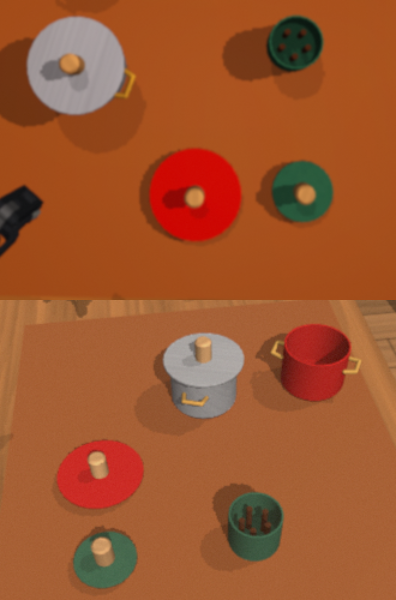

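The lid sits level on the steel pot at (76,65) in the top half of the picture and (204,358) in the lower half. The tin and the small lid look undisturbed, and the arm is clear. Handing in.

```bash
python3 -c "from workcell import manip; print(manip.hand_in())"
```

```text
the job is handed in; nothing more can be done
None
```

The steel lid is on the steel pot, set down and released, and I handed the job in at about 8.7 s; no verdict is reported. I gripped the lid by its knob, lowered it until the wrist felt the rim, then opened the fingers and moved the arm clear.

**Last checks:**
- **Lid height and level:** the flange top is at 84.4 mm from the top camera and 85.0 mm from the side camera, against 85 mm when fully home. The slope is under 0.005 rad.
- **Centring:** the lid centre is at (0.619, 0.177) from the top camera and (0.621, 0.178) from the side camera. The pot measured (0.619, 0.177) at the start, so it is within about 3 mm. I did not measure the pot again once the lid covered it, but in the pictures it stands upright.
- **Bystanders:** the tin, small lid and red look-alikes look undisturbed in the last pictures. I judged this by eye and did not re-measure them.

No check failed. The only disagreement was about 2 mm between the two cameras, which is within their calibration.

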